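# Tip the drawer knobs into the deep box

### The arm

A 6-joint arm with a two-finger parallel gripper is mounted at the origin on the work surface. World frame = base frame: x ahead of the robot, y to its left, z up, the work surface at z = 0. Lengths are in m, angles in rad, forces in N, time in s.
With the tool pointing down it reaches from about 0.35 to 0.975 m from the base axis. Payload 17.4 kg.
Tool frame: the origin (TCP) lies at the centre of the arm's flange, where the gripper is bolted on; the fingertips stand 173 mm ahead of it and the grasp point (between the pads) lies 155 mm ahead of it; z points along the fingers, y is the line along which they close (so a half turn about z gives the same grasp; the last joint's range is limited). The gripper opens to 85 mm and grips with 20 to 120 N. Pads are 22 mm wide; open, the fingers measure 114 mm over their backs; the gripper's body (76 mm by 85 mm) begins 54 mm behind the grasp point. The pads swing forward as they close: fully open they stand 13 mm farther back than shut.
Start: joints at [-1.22, 0.116, 1.442, -0, 1.584, -0.038], TCP at [0.256, -0.625, 0.405] pointing down, gripper open.
Joint ranges: [-2.83, 2.83], [-0.83, 2.19], [0.07, 2.5], [-1.14, 4.28], [0.01, 3], [-2.97, 2.97]. Speed limits (rad/s): [1.89, 1.89, 2.22, 3.14, 3.14, 3.14].

### API

Orientations are given as a unit quaternion [x, y, z, w].
In Python, from workcell import r, viewer, workorder gives the robot as it stands (r), with the cameras (viewer) and the job (workorder).
- The arm moves only by the shell command python3 drive.py 'ROWS' [FORCE]. ROWS is a JSON list of rows, 1 to 5 of them, each of 7 numbers: dx, dy, dz in m, then a rotation vector rx, ry, rz in rad, then the finger opening in m; each row shifts and turns the commanded pose from where the row before left it, along the tool's axes as they then stand; what a row does not reach is not made up. A row lasts 1/12 s, in which the tool goes at most 0.0417 m and 0.125 rad, less where a joint would pass 70% of its speed; a pose out of reach is approached as far as the arm can. The fingers move at their own pace and stop on an object; FORCE is the grip in N (left out, the last holds). Time passes only in rows, so rows that do not move let the fingers close. It prints the time, the measured TCP pose, the force, the opening and the grip force at its end.
- r.get_state(): the state, without advancing time (a new reading comes with each control period).
- viewer.capture(name): name is "side" or "top"; returns a dict with "image" (384x512x3 uint8, red, green, blue), "depth" (384x512 float32, m along the optical axis (not along the pixel's ray), 0 where there is no reading), "mtx" (3x3 intrinsics, pixels), "extrinsics" (4x4, takes a point from world to camera coordinates). Camera axes: x right, y down, z forward; pixel columns grow to the right and rows downward; lengths in m; the calibration is good to about 2 mm. A picture is of the moment at which its call begins.
- workorder.job_done(): hands the job in; it is judged then, once.
The state is a dict: "t": time; "joints": joint angles; "qvel": joint speeds; "effort": joint torques, N m; "eef_pos": TCP position; "eef_rot": TCP orientation; "force": force on the tool from outside, world axes, zero at the start; "wrist_torque": the same for the moment, N m; "finger_gap": finger opening in m; "gripper_force": force on a finger pad.
Only numpy, scipy, OpenCV 4.12 (cv2) and the standard library are available. Lean on these libraries where they do the work, as an engineer would, in place of code of your own. Each camera call takes 0.05 s, during which the arm holds its last target. There are 200 camera calls.

### The job

Empty the steel scoop into the deep, high-walled plywood box: with the scoop's lip brought over the inside of the box, low over its walls, tip it steeply until all three wooden knobs have fallen in, without knocking the scoop hard against the box or shoving the box along. Then stand the empty scoop upright on the bench top and let go. Leave the low tray and the chisel where they are.

Things in the scene. Friction and masses are not known exactly. Their poses are not given: they have to be found in the camera images.
- scoop: Loose sheet-steel scoop, about 0.2 kg. Origin: underside, centre line; z up, +x the pouring way. Trough 64 mm wide (y -32 to 32), walls 2.5 mm; flat floor x -40 to 15 mm; back (x -40) and sides 50 mm high; from x 15 the floor rises as a 35 degree ramp with 26 mm cheeks to the open lip. Tipped +x end down, it keeps the knobs up to 25 degrees and has shed them by 70 (fin and lip: see the points).
- scoop_lip (a point): Middle of the scoop's pouring lip: in the scoop's frame x 68, y 0, z 37 mm. Axes as the scoop's.
- scoop_grip (a point): Pinching point on the scoop's handle: in the scoop's frame x -55, y 0, z 85 mm, axes as the scoop's. The handle is an upright wooden fin behind the back wall, 14 mm thick (y -7 to 7), x -70 to -40, z 45 to 110 mm; it can be pinched across y from above, with the gripper leaning either way about y.
- knob0_center (a point): Centre of the ball of a turned dark-wood drawer knob: ball 26 mm across with a small flat foot 14 mm across, foot face 15 mm from the centre, 14 g, loose. All three start standing in the scoop.
- knob1_center (a point): As knob0_center, second knob.
- knob2_center (a point): As knob0_center, third knob.
- deep_box: Open square plywood box with high walls, loose, 1.5 kg: 156 x 156 mm outside, 80 mm high, walls 12 mm, inside 132 x 132 mm, its inner floor 15 mm above the bench (65 mm below the rim). Origin: centre of its underside; z up, x and y square to its walls. It may stand left or right of the scoop.
- low_tray: Low plywood tray, loose, 190 x 150 mm (its x, y), only 32 mm high, with two offcuts lying in it; it stands on the other side from the deep box. Origin: centre of its underside.
- chisel: Chisel lying flat on the bench, 225 mm long, 24 mm high, handle towards its -x. Origin on the bench under its ferrule.

How it is judged:
By the outcome, as a careful person would: the job done as asked, in the order asked, and still so for the second after the job is handed in, with the robot touching nothing.
It also fails if it takes over 58 s, if anything falls off the work surface, if the arm or the gripper's body presses on something with over 40 N, if the wrist force passes 120 N, or if a joint passes its speed limit or range.

## Working session

There is one attempt and no reset: what is moved stays moved. The work goes in short steps, Python scripts to look and compute and a shell command to move; the robot and the scene stay as the last step left them, time stands still between calls to the robot, and variables do not carry over. Pictures are saved under pics/ and viewed, at most 10 in all, crops included, and the job is handed in when it is done.

```bash
ls; mkdir -p pics
python3 - <<'E'
from workcell import r, viewer, workorder
import cv2,numpy as np
for n in("top","side"):
    c=viewer.capture(n);cv2.imwrite(f"pics/{n}0.png",c["image"][...,::-1]);np.savez(f"pics/{n}0.npz",**c)
    print(n,c["mtx"].round(1).tolist(),c["extrinsics"].round(3).tolist(),(c["depth"]>0).mean())
s=r.get_state();print(s)
E
```

```text
drive.py
pics
workcell.py
top [[419.4, 0.0, 258.6], [0.0, 419.4, 200.6], [0.0, 0.0, 1.0]] [[-0.074, -0.997, 0.003, 0.036], [-0.975, 0.072, -0.211, 0.621], [0.211, -0.019, -0.977, 0.835], [0.0, 0.0, 0.0, 1.0]] 0.9959615071614584
side [[373.6, 0.0, 252.1], [0.0, 373.6, 186.1], [0.0, 0.0, 1.0]] [[-0.977, -0.213, -0.021, 0.58], [-0.118, 0.617, -0.778, 0.15], [0.179, -0.758, -0.628, 0.903], [0.0, 0.0, 0.0, 1.0]] 0.9961954752604166
{'t': 0.1, 'joints': array([-1.21979774e+00,  1.16457568e-01,  1.44221271e+00,  3.94105994e-05,
        1.58400678e+00, -3.77919193e-02]), 'qvel': array([-1.54859412e-03, -1.89392995e-03, -1.62579953e-03,  1.20002648e-03,
        1.38758777e-03, -8.56589858e-06]), 'effort': array([ 2.48932680e-03, -7.33658767e+01, -6.33787465e+01, -1.80129746e-04,
        5.19606139e-03,  1.65867895e-06]), 'eef_pos': array([ 0.25587702, -0.62463434,  0.40401387]), 'eef_rot': array([ 9.81164477e-01,  1.93173431e-01, -6.51013112e-05, -5.38639437e-04]), 'force': array([-0.50960522, -0.29798648, -0.21956839]), 'wrist_torque': array([0.0163521 , 0.02101104, 0.02461181]), 'gripper_force': 0.0, 'finger_gap': 0.08534276502900393}
```

View pics/top0.png

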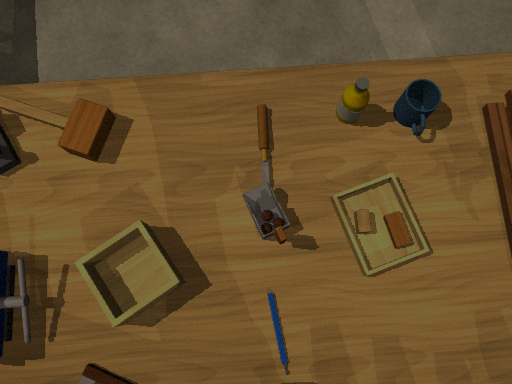

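View pics/side0.png

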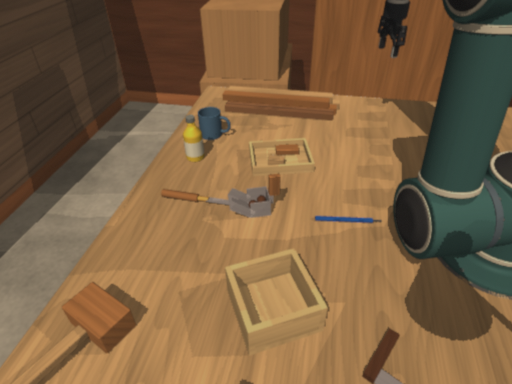

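The top view shows the deep box at the left (about 130,272), and the scoop at (267,213) with its fin at (281,236) and lip up-left at (258,190). The chisel is just beyond the lip, and the tray is at the right (382,225). The side view agrees. Next I'll measure.

```bash
cat > h.py <<'E'
import numpy as np,cv2
from scipy.spatial.transform import Rotation as R
def cloud(c):
    v,u=np.mgrid[:384,:512];K=c["mtx"];d=c["depth"]
    P=np.stack([(u-K[0,2])/K[0,0]*d,(v-K[1,2])/K[1,1]*d,d],-1)
    E=c["extrinsics"];W=(P-E[:3,3])@E[:3,:3];W[d<=0]=np.nan
    return W
def ray(c,u,v,z):
    K=c["mtx"];E=c["extrinsics"];d=E[:3,:3].T@np.array([(u-K[0,2])/K[0,0],(v-K[1,2])/K[1,1],1]);o=-E[:3,:3].T@E[:3,3]
    return o+d*(z-o[2])/d[2]
E
python3 - <<'E'
from h import *
for n,(sx,sy),(bx,by),(fin) in(("top",(267,213),(130,272),(281,236)),("side",(250,203),(275,300),(274,187))):
    c=np.load(f"pics/{n}0.npz");W=cloud(c);hsv=cv2.cvtColor(c["image"],cv2.COLOR_RGB2HSV)
    def reg(u,v,r):m=np.zeros((384,512),bool);m[v-r:v+r,u-r:u+r]=1;return m
    print(n,"bench",np.nanmedian(W[...,2][reg(350,300,10)] if n=="top" else W[...,2][reg(200,240,10)]))
    m=reg(*fin,30)&(W[...,2]>.06);P=W[m];top=P[P[:,2]>.095]
    print("fin",len(P),P[:,2].max(),len(top),top.mean(0).round(4), [cv2.minAreaRect((top[:,:2]*1000).astype(np.float32))])
    print(" all>.06",cv2.minAreaRect((P[:,:2]*1000).astype(np.float32)))
    m=reg(sx,sy,40)&(W[...,2]>.015)&(hsv[...,1]<90);P=W[m]
    print("steel",len(P),P.min(0).round(3),P.max(0).round(3),cv2.minAreaRect((P[:,:2]*1000).astype(np.float32)))
    rim=P[(P[:,2]>.04)];print(" rim",len(rim),cv2.minAreaRect((rim[:,:2]*1000).astype(np.float32)))
    m=reg(bx,by,62)&(W[...,2]>.07)&(W[...,2]<.095);P=W[m]
    print("box",len(P),np.median(P[:,2]),cv2.minAreaRect((P[:,:2]*1000).astype(np.float32)))
    img=cv2.resize(c["image"][sy-45:sy+45,sx-60:sx+60][...,::-1],None,fx=6,fy=6,interpolation=cv2.INTER_CUBIC);cv2.imwrite(f"pics/{n}c.png",img)
E
```

```text
top bench -6.164901877333e-05
fin 147 0.11390290998495262 113 [ 0.543  -0.0483  0.1093] [((543.37060546875, -48.740875244140625), (29.49652862548828, 14.288537979125977), 21.828744888305664)]
 all>.06 ((543.37060546875, -48.740875244140625), (29.49652862548828, 14.288537979125977), 21.828744888305664)
steel 764 [ 0.545 -0.072  0.015] [0.697 0.025 0.06 ] ((617.7708740234375, -20.836036682128906), (150.40403747558594, 73.29312133789062), 15.729042053222656)
 rim 173 ((607.3767700195312, -23.47296142578125), (107.31250762939453, 64.53677368164062), 21.622989654541016)
box 1962 0.0800378968876098 ((491.4555358886719, 270.4270324707031), (156.97601318359375, 157.0988311767578), 30.613874435424805)
side bench -0.0011131021125563082
fin 204 0.1111962771397001 81 [ 0.542  -0.0443  0.105 ] [((542.8869018554688, -46.58866500854492), (29.356998443603516, 15.208818435668945), 24.364408493041992)]
 all>.06 ((542.197021484375, -46.6098747253418), (30.45137596130371, 15.660440444946289), 23.101871490478516)
steel 849 [ 0.544 -0.071  0.015] [0.721 0.027 0.057] ((627.0573120117188, -16.725799560546875), (173.74549865722656, 78.14897155761719), 14.582416534423828)
 rim 241 ((600.8363647460938, -24.298622131347656), (117.49797058105469, 68.37822723388672), 21.99401092529297)
box 2061 0.07910324973997448 ((489.89434814453125, 270.10675048828125), (156.96188354492188, 158.87289428710938), 30.388254165649414)
```

View pics/topc.png

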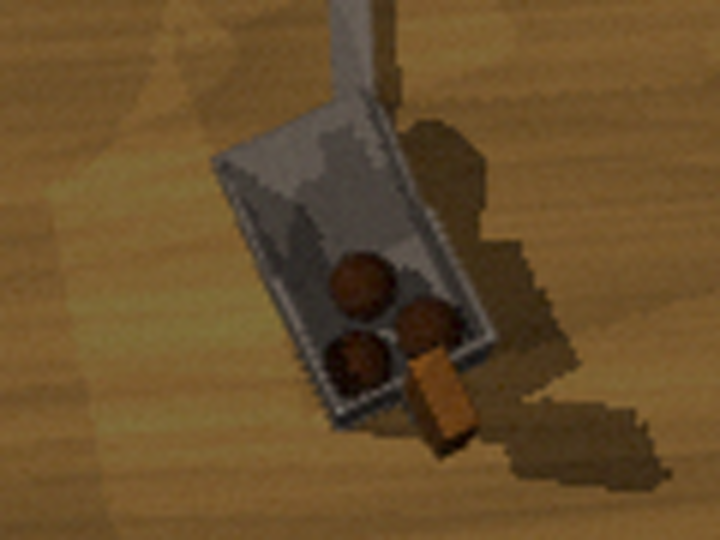

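The crop confirms the pour direction at about 22° yaw. The three knobs stand at the back of the trough, and the chisel's tip is by or under the lip's right corner, so the scoop must go straight up. The fin centre is at about (0.543, -0.0477) with its top at 0.11. The tool's x axis is already at about 22°.

```bash
cat >> h.py <<'E'
def delta(G,yaw,lean,back=0.,tool=.155):
    """TCP goal for grasp point G, scoop yaw (deg), lean (deg, fingers towards +x); prints move in tool axes"""
    from workcell import r, viewer, workorder
    s=r.get_state();Rc=R.from_quat(s["eef_rot"])
    Rt=R.from_euler("z",yaw,degrees=True)*R.from_matrix(np.diag([1,-1,-1]))*R.from_euler("y",lean,degrees=True)
    p=np.array(G)-Rt.apply([0,0,tool+back])
    d=Rc.inv().apply(p-s["eef_pos"]);w=(Rc.inv()*Rt).as_rotvec()
    print("goal",p.round(4),"d_tool",d.round(4),"rot",w.round(4),"j",s["joints"].round(2),"grasp at",(s["eef_pos"]+Rc.apply([0,0,tool])).round(4))
E
python3 -c "
from h import *
delta([.543,-.0477,.085],22,30,.08)"
```

```text
goal [ 0.4341 -0.0917  0.2885] d_tool [ 0.3669 -0.4255  0.116 ] rot [-0.0023  0.5235  0.0044] j [-1.22  0.12  1.44  0.    1.58 -0.04] grasp at [ 0.2558 -0.6245  0.249 ]
```

```bash
A='[[0.0245,-0.0284,0,0,0,0,0.085],[0.0245,-0.0284,0,0,0,0,0.085]]'; python3 drive.py '[[0.0245,-0.0284,0,0,0,0,0.085],[0.0245,-0.0284,0,0,0,0,0.085],[0.0245,-0.0284,0,0,0,0,0.085],[0.0245,-0.0284,0,0,0,0,0.085],[0.0245,-0.0284,0,0,0,0,0.085]]'
python3 drive.py '[[0.0245,-0.0284,0,0,0,0,0.085],[0.0245,-0.0284,0,0,0,0,0.085],[0.0245,-0.0284,0,0,0,0,0.085],[0.0245,-0.0284,0,0,0,0,0.085],[0.0245,-0.0284,0,0,0,0,0.085]]'
python3 drive.py '[[0.0245,-0.0284,0,0,0,0,0.085],[0.0245,-0.0284,0,0,0,0,0.085],[0.0245,-0.0284,0,0,0,0,0.085],[0.0245,-0.0284,0,0,0,0,0.085],[0.0245,-0.0284,0,0,0,0,0.085]]'
python3 drive.py '[[0,0,0,0,0.105,0,0.085],[0,0,0,0,0.105,0,0.085],[0,0,0,0,0.105,0,0.085],[0,0,0,0,0.105,0,0.085],[0,0,0,0,0.105,0,0.085]]'
python3 -c "
from h import *
delta([.543,-.0477,.085],22,30,.08)"
```

```text
t: 0.52
eef_pos: [0.3155, -0.4451, 0.4042]
eef_rot: [0.981, 0.193, -0.0, -0.0]
force: [1.7, -0.6, 1.4]
finger_gap: 0.0855
gripper_force: 0.0
t: 0.93
eef_pos: [0.3749, -0.2672, 0.4045]
eef_rot: [0.981, 0.193, 0.0, -0.0]
force: [-0.3, 1.2, 0.2]
finger_gap: 0.0848
gripper_force: 0.0
t: 1.35
eef_pos: [0.4344, -0.0892, 0.4047]
eef_rot: [0.981, 0.193, 0.0, 0.0]
force: [1.4, -0.3, 0.4]
finger_gap: 0.0848
gripper_force: 0.0
t: 1.77
eef_pos: [0.4344, -0.0909, 0.4047]
eef_rot: [0.947, 0.186, 0.257, -0.05]
force: [0.2, 1.2, 0.1]
finger_gap: 0.0849
gripper_force: 0.0
goal [ 0.4341 -0.0917  0.2885] d_tool [-0.0593  0.0006  0.0999] rot [-0.0021 -0.0063  0.0042] j [-0.35 -0.52  2.01  0.37  1.26  0.79] grasp at [ 0.5069 -0.0613  0.2709]
```

Motion tracks well. Now down to the pre-grasp pose, then approach.

```bash
python3 drive.py '[[-0.02,0,0.033,0,0,0,0.085],[-0.02,0,0.033,0,0,0,0.085],[-0.0193,0.0006,0.034,0,0,0,0.085],[0,0,0,0,0,0,0.06]]'
python3 - <<'E'
from h import *
from workcell import r, viewer, workorder
delta([.543,-.0477,.085],22,30)
E
```

```text
t: 2.1
eef_pos: [0.432, -0.0917, 0.281]
eef_rot: [0.949, 0.186, 0.25, -0.052]
force: [-0.9, 0.2, -2.1]
finger_gap: 0.075
gripper_force: 0.0
goal [ 0.4711 -0.0767  0.2192] d_tool [0.0059 0.0014 0.0744] rot [-0.0078  0.0063  0.0011] j [-0.36 -0.47  2.18  0.4   1.08  0.7 ] grasp at [ 0.5026 -0.0618  0.1463]
```

```bash
python3 drive.py '[[0.003,0.0007,0.02,0,0,0,0.06],[0.003,0.0007,0.02,0,0,0,0.06],[0,0,0.015,0,0,0,0.06],[0,0,0,0,0,0,0.06]]'
python3 - <<'E'
from h import *
from workcell import r, viewer, workorder
delta([.543,-.0477,.085],22,30)
c=viewer.capture("top");d=viewer.capture("side")
a=c["image"][150:260,190:340];b=d["image"][110:220,180:330]
cv2.imwrite("pics/g1.png",cv2.resize(np.vstack([a,b])[...,::-1],None,fx=2.7,fy=2.7))
E
```

```text
t: 2.43
eef_pos: [0.4652, -0.0806, 0.2433]
eef_rot: [0.948, 0.187, 0.254, -0.051]
force: [-0.9, 0.3, -0.2]
finger_gap: 0.0597
gripper_force: 0.0
goal [ 0.4711 -0.0767  0.2192] d_tool [-0.0059 -0.0013  0.0243] rot [-0.0042  0.0003  0.0039] j [-0.31 -0.36  2.16  0.4   0.96  0.71] grasp at [ 0.5367 -0.051   0.109 ]
```

View pics/g1.png

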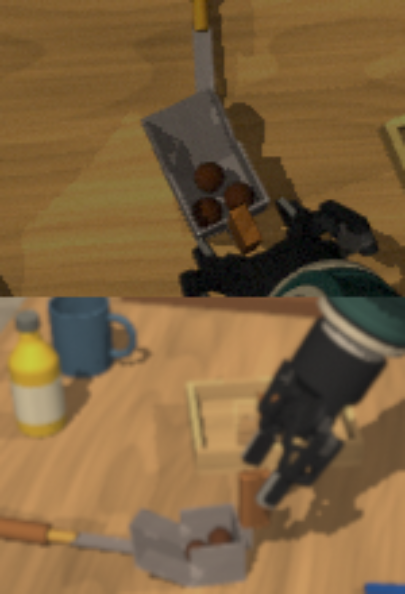

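The fingers straddle the fin evenly (fin at 244,230, finger tips at 200,245 and 285,212 in the crop). I'll finish the approach and close.

```bash
python3 drive.py '[[-0.003,-0.0006,0.012,0,0,0,0.06],[-0.003,-0.0007,0.012,0,0,0,0.06],[0,0,0,0,0,0,0.04],[0,0,0,0,0,0,0.03]]'
python3 -c "
from h import *
delta([.543,-.0477,.085],22,30)"
python3 drive.py '[[0,0,0,0,0,0,0.02],[0,0,0,0,0,0,0.01],[0,0,0,0,0,0,0.0],[0,0,0,0,0,0,0.0],[0,0,0,0,0,0,0.0]]' 80
python3 -c "
from h import *
delta([.543,-.0477,.085],22,30)"
```

```text
t: 2.87
eef_pos: [0.4702, -0.0774, 0.2214]
eef_rot: [0.947, 0.187, 0.255, -0.05]
force: [-0.2, -0.0, 0.2]
finger_gap: 0.0369
gripper_force: 0.0
goal [ 0.4711 -0.0767  0.2192] d_tool [-0.0001 -0.0003  0.0024] rot [-0.0022 -0.0019  0.0043] j [-0.29 -0.32  2.18  0.41  0.91  0.69] grasp at [ 0.5422 -0.048   0.0873]
t: 3.28
eef_pos: [0.4705, -0.0775, 0.2214]
eef_rot: [0.947, 0.186, 0.256, -0.05]
force: [-4.1, -2.3, 8.2]
finger_gap: 0.0131
gripper_force: 79.4
goal [ 0.4711 -0.0767  0.2192] d_tool [-0.0004 -0.0004  0.0024] rot [-0.0012 -0.0031  0.0045] j [-0.29 -0.32  2.18  0.41  0.91  0.69] grasp at [ 0.5427 -0.0481  0.0875]
```

```bash
python3 drive.py '[[0.0025,0,-0.0043,0,0,0,0],[0.005,0,-0.0087,0,0,0,0],[0.0075,0,-0.013,0,0,0,0],[0.0075,0,-0.013,0,0,0,0],[0.0075,0,-0.013,0,0,0,0]]'
python3 drive.py '[[0.0075,0,-0.013,0,0,0,0],[0.0075,0,-0.013,0,0,0,0],[0.0075,0,-0.013,0,0,0,0],[0.005,0,-0.0087,0,0,0,0],[0.0025,0,-0.0043,0,0,0,0]]'
python3 - <<'E'
from h import *
from workcell import r, viewer, workorder
delta([.543,-.0477,.085],22,30)
c=viewer.capture("top");d=viewer.capture("side")
a=c["image"][130:280,180:360];b=d["image"][60:230,180:360]
cv2.imwrite("pics/g2.png",cv2.resize(np.vstack([a,b])[...,::-1],None,fx=1.8,fy=1.8))
E
```

```text
t: 3.7
eef_pos: [0.47, -0.0772, 0.2815]
eef_rot: [0.948, 0.187, 0.254, -0.05]
force: [-0.3, -0.3, -2.5]
finger_gap: 0.0131
gripper_force: 78.0
t: 4.12
eef_pos: [0.47, -0.0773, 0.3422]
eef_rot: [0.947, 0.187, 0.255, -0.05]
force: [0.8, 0.5, -1.7]
finger_gap: 0.0126
gripper_force: 78.0
goal [ 0.4711 -0.0767  0.2192] d_tool [-0.0607 -0.0002  0.107 ] rot [-0.0014 -0.0028  0.0048] j [-0.29 -0.42  2.05  0.36  1.12  0.8 ] grasp at [ 0.5421 -0.0479  0.2082]
```

View pics/g2.png

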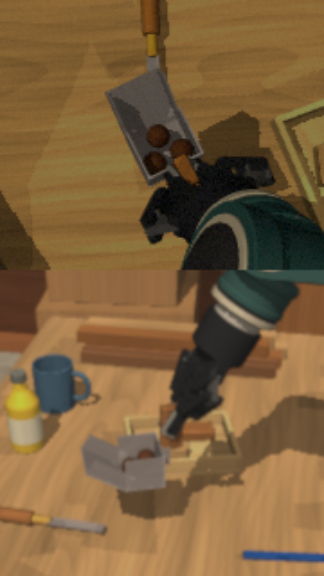

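All three knobs are still in the scoop, and it hangs level, clear of the chisel and tray. I'll pour along 120.5° (square to the box wall, tangential to the base). First I yaw 98.5° about the grip.

```bash
python3 drive.py '[[0.0002,0.0045,0.0001,0.0287,0,-0.0496,0],[0.0004,0.0089,0.0003,0.0573,0,-0.0992,0],[0.0004,0.0089,0.0003,0.0573,0,-0.0992,0],[0.0004,0.0089,0.0003,0.0573,0,-0.0992,0],[0.0004,0.0089,0.0003,0.0573,0,-0.0992,0]]'
python3 drive.py '[[0.0004,0.0089,0.0003,0.0573,0,-0.0992,0],[0.0004,0.0089,0.0003,0.0573,0,-0.0992,0],[0.0004,0.0089,0.0003,0.0573,0,-0.0992,0],[0.0004,0.0089,0.0003,0.0573,0,-0.0992,0],[0.0004,0.0089,0.0003,0.0573,0,-0.0992,0]]'
python3 drive.py '[[0.0004,0.0089,0.0003,0.0573,0,-0.0992,0],[0.0004,0.0089,0.0003,0.0573,0,-0.0992,0],[0.0004,0.0089,0.0003,0.0573,0,-0.0992,0],[0.0004,0.0089,0.0003,0.0573,0,-0.0992,0],[0.0002,0.0045,0.0001,0.0287,0,-0.0496,0]]'
python3 -c "
from h import *
delta([.568,.138,.195],120.5,30)"
```

```text
t: 4.63
eef_pos: [0.494, -0.1094, 0.3389]
eef_rot: [0.868, 0.424, 0.233, -0.114]
force: [-0.2, 0.6, -1.4]
finger_gap: 0.0128
gripper_force: 78.1
t: 5.05
eef_pos: [0.5352, -0.1257, 0.3384]
eef_rot: [0.712, 0.652, 0.191, -0.175]
force: [0.4, -0.1, -2.2]
finger_gap: 0.0132
gripper_force: 78.2
t: 5.47
eef_pos: [0.5748, -0.1187, 0.338]
eef_rot: [0.522, 0.812, 0.14, -0.218]
force: [-0.4, 0.0, -2.7]
finger_gap: 0.0132
gripper_force: 78.2
goal [0.6073 0.0712 0.3292] d_tool [0.1334 0.1085 0.0875] rot [ 0.0519 -0.0017 -0.09  ] j [-0.32  0.04  1.66  0.39  1.8  -0.73] grasp at [ 0.5425 -0.048   0.2039]
```

```bash
python3 drive.py '[[0.0004,0.0081,0.0003,0.052,0,-0.09,0],[0,0,0,0,0,0,0]]'
python3 -c "
from h import *
delta([.568,.138,.205],120.5,30)"
```

```text
t: 5.63
eef_pos: [0.582, -0.1146, 0.338]
eef_rot: [0.48, 0.838, 0.129, -0.225]
force: [1.4, 0.6, -2.6]
finger_gap: 0.013
gripper_force: 78.2
goal [0.6073 0.0712 0.3392] d_tool [0.1281 0.116  0.0728] rot [ 0.0006 -0.0014 -0.0008] j [-0.3   0.06  1.64  0.36  1.83 -0.81] grasp at [ 0.5427 -0.0476  0.2039]
```

```bash
python3 drive.py '[[0.0064,0.0058,0.0036,0,0,0,0],[0.0128,0.0116,0.0073,0,0,0,0],[0.0128,0.0116,0.0073,0,0,0,0],[0.0128,0.0116,0.0073,0,0,0,0],[0.0128,0.0116,0.0073,0,0,0,0]]'
python3 drive.py '[[0.0128,0.0116,0.0073,0,0,0,0],[0.0128,0.0116,0.0073,0,0,0,0],[0.0128,0.0116,0.0073,0,0,0,0],[0.0128,0.0116,0.0073,0,0,0,0],[0.0128,0.0116,0.0073,0,0,0,0]]'
python3 drive.py '[[0.0064,0.0058,0.0036,0,0,0,0],[0,0,0,0,0,0,0]]'
python3 - <<'E'
from h import *
from workcell import r, viewer, workorder
delta([.568,.138,.205],120.5,30)
c=viewer.capture("top");d=viewer.capture("side")
for n,x in(("t",c),("s",d)):
    W=cloud(x)
    u=(W[...,:2]-[.506,.244])@np.array([-.5075,.8616]);v=(W[...,:2]-[.506,.244])@np.array([-.8616,-.5075])
    hsv=cv2.cvtColor(x["image"],cv2.COLOR_RGB2HSV)
    m=(abs(u)<.14)&(abs(v)<.05)&(W[...,2]>.1)&(W[...,2]<.18)&(hsv[...,1]<90)&(hsv[...,2]>60)
    if m.sum():
        i=u[m].argsort()[-25:];print(n,m.sum(),"lip u",u[m][i].mean().round(4),"z",W[m][i][:,2].mean().round(4),"v range",v[m].min().round(4),v[m].max().round(4))
a=c["image"][150:330,60:300];b=d["image"][120:360,180:420]
cv2.imwrite("pics/g3.png",cv2.resize(np.vstack([a,b])[...,::-1],None,fx=1.4,fy=1.4))
E
```

```text
t: 6.05
eef_pos: [0.5927, -0.0304, 0.3397]
eef_rot: [0.484, 0.836, 0.13, -0.224]
force: [0.8, -0.6, -1.9]
finger_gap: 0.0131
gripper_force: 78.2
t: 6.47
eef_pos: [0.6058, 0.0624, 0.3402]
eef_rot: [0.484, 0.836, 0.13, -0.224]
force: [0.2, -0.8, -1.7]
finger_gap: 0.013
gripper_force: 78.2
t: 6.63
eef_pos: [0.6073, 0.0721, 0.3403]
eef_rot: [0.482, 0.837, 0.13, -0.224]
force: [-0.1, -0.6, -2.7]
finger_gap: 0.0131
gripper_force: 78.2
goal [0.6073 0.0712 0.3392] d_tool [-0.0012 -0.0004  0.0005] rot [ 0.0045 -0.0007 -0.0058] j [-0.01  0.07  1.63  0.45  1.72 -0.53] grasp at [0.5685 0.1393 0.2061]
t 1179 lip u 0.0024 z 0.1576 v range -0.0346 0.0304
s 1263 lip u 0.0029 z 0.1564 v range -0.0332 0.0322
```

View pics/g3.png

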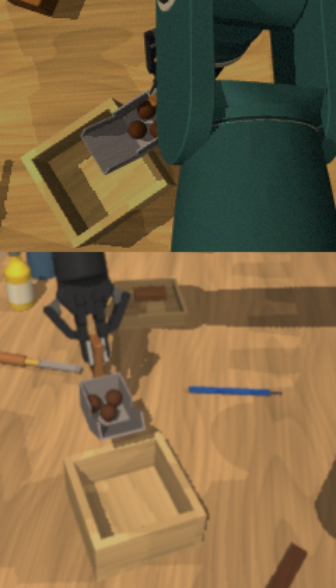

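The scoop is over the box with all three knobs in it: trough at about (125,135) in the upper crop, with the lip inside the near wall. Both views put the lip about 27 mm short of the box centre at z≈0.157. I'll tip 23° about the lip, lower 45 mm, then tip on to 80°.

```bash
python3 drive.py '[[0.0132,0,-0.0038,0,-0.05,0,0],[0.0263,0,-0.007,0,-0.1,0,0],[0.0263,0,-0.007,0,-0.1,0,0],[0.0263,0,-0.007,0,-0.1,0,0],[0.0132,0,-0.0038,0,-0.05,0,0]]'
python3 drive.py '[[-0.0018,0,0.0149,0,0,0,0],[-0.0018,0,0.0149,0,0,0,0],[-0.0018,0,0.0149,0,0,0,0],[0,0,0,0,0,0,0]]'
cat >> h.py <<'E'
def lip(pl=(.0834,0,.2597)):
    from workcell import r, viewer, workorder
    s=r.get_state();Rc=R.from_quat(s["eef_rot"]);m=Rc.as_matrix()
    print("lip",(s["eef_pos"]+Rc.apply(pl)).round(4),"lean",np.degrees(np.arctan2(m[:2,2]@np.array([-.5075,.8616]),-m[2,2])).round(1),"j",s["joints"].round(2))
E
python3 -c "
from h import *
lip()"
```

```text
t: 7.15
eef_pos: [0.5626, 0.1466, 0.4072]
eef_rot: [0.499, 0.865, 0.031, -0.05]
force: [-0.0, -0.0, -1.7]
finger_gap: 0.0133
gripper_force: 78.2
t: 7.48
eef_pos: [0.5635, 0.1452, 0.354]
eef_rot: [0.499, 0.864, 0.029, -0.056]
force: [-0.9, 0.4, -3.7]
finger_gap: 0.0131
gripper_force: 78.2
lip [0.5045 0.2446 0.1069] lean 7.3 j [ 0.18 -0.06  1.7   0.12  1.54 -0.35]
```

```bash
python3 drive.py '[[0.0132,0,-0.0038,0,-0.05,0,0],[0.0263,0,-0.007,0,-0.1,0,0],[0.0263,0,-0.007,0,-0.1,0,0],[0.0263,0,-0.007,0,-0.1,0,0],[0.0263,0,-0.007,0,-0.1,0,0]]'
python3 -c "
from h import *
lip()"
python3 drive.py '[[0.0263,0,-0.007,0,-0.1,0,0],[0.0263,0,-0.007,0,-0.1,0,0],[0.0263,0,-0.007,0,-0.1,0,0],[0.0263,0,-0.007,0,-0.1,0,0],[0.0263,0,-0.007,0,-0.1,0,0]]'
python3 drive.py '[[0.0132,0,-0.0038,0,-0.05,0,0],[0,0,0,0,0,0,0],[0,0,0,0,0,0,0],[0,0,0,0,0,0,0],[0,0,0,0,0,0,0]]'
python3 drive.py '[[0,0,0,0,0,0,0],[0,0,0,0,0,0,0],[0,0,0,0,0,0,0],[0,0,0,0,0,0,0],[0,0,0,0,0,0,0]]'
python3 - <<'E'
from h import *
from workcell import r, viewer, workorder
lip()
c=viewer.capture("top");d=viewer.capture("side")
a=c["image"][150:340,50:290];b=d["image"][120:360,180:420]
cv2.imwrite("pics/g4.png",cv2.resize(np.vstack([a,b])[...,::-1],None,fx=1.35,fy=1.35))
E
```

```text
t: 7.9
eef_pos: [0.5038, 0.2492, 0.3849]
eef_rot: [0.493, 0.854, -0.081, 0.143]
force: [1.4, 0.6, -3.3]
finger_gap: 0.0134
gripper_force: 78.3
lip [0.5069 0.2448 0.1121] lean -18.9 j [ 0.48 -0.13  1.72 -0.33  1.53 -0.03]
t: 8.32
eef_pos: [0.4384, 0.3622, 0.3488]
eef_rot: [0.457, 0.793, -0.201, 0.35]
force: [0.5, -1.1, -2.4]
finger_gap: 0.0131
gripper_force: 78.5
t: 8.73
eef_pos: [0.4336, 0.3709, 0.3428]
eef_rot: [0.453, 0.784, -0.211, 0.367]
force: [0.0, 0.3, -1.1]
finger_gap: 0.0131
gripper_force: 78.5
t: 9.15
eef_pos: [0.4328, 0.3717, 0.3423]
eef_rot: [0.452, 0.785, -0.211, 0.368]
force: [-0.7, -0.2, -1.5]
finger_gap: 0.0131
gripper_force: 78.5
lip [0.5064 0.2454 0.1119] lean -50.2 j [ 0.82 -0.01  1.75 -0.83  1.68  0.31]
```

View pics/g4.png

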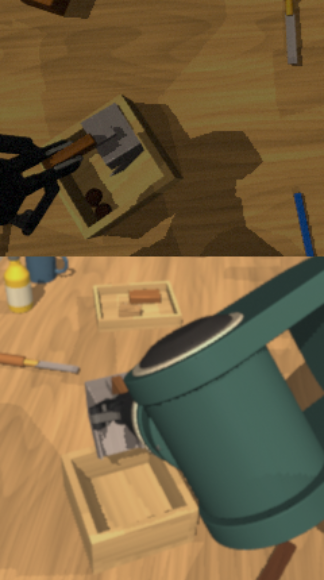

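Two knobs are visible in the box (93,195 and 103,211 in the upper crop). The third may be hidden under the scoop. I'll lift, untip and check.

```bash
python3 drive.py '[[-0.0077,0,-0.0064,0,0,0,0],[-0.0154,0,-0.0128,0,0,0,0],[-0.0154,0,-0.0128,0,0,0,0],[-0.0154,0,-0.0128,0,0,0,0],[0,0,0,0,0,0,0]]'
python3 drive.py '[[-0.0263,0,0.0096,0,0.1,0,0],[-0.0263,0,0.0096,0,0.1,0,0],[-0.0263,0,0.0096,0,0.1,0,0],[-0.0263,0,0.0096,0,0.1,0,0],[-0.0263,0,0.0096,0,0.1,0,0]]'
python3 drive.py '[[-0.0263,0,0.0096,0,0.1,0,0],[-0.0263,0,0.0096,0,0.1,0,0],[-0.0263,0,0.0096,0,0.1,0,0],[-0.0263,0,0.0096,0,0.1,0,0],[-0.0263,0,0.0096,0,0.1,0,0]]'
python3 drive.py '[[-0.0263,0,0.0096,0,0.1,0,0],[-0.0263,0,0.0096,0,0.1,0,0],[-0.0263,0,0.0096,0,0.1,0,0],[-0.0263,0,0.0096,0,0.1,0,0],[0,0,0,0,0,0,0]]'
python3 -c "
from h import *
lip()
delta([.583,-.058,.13],120.5,30)"
```

```text
t: 9.67
eef_pos: [0.4327, 0.3717, 0.4173]
eef_rot: [0.453, 0.784, -0.209, 0.369]
force: [-0.1, -0.3, -0.3]
finger_gap: 0.013
gripper_force: 78.5
t: 10.08
eef_pos: [0.4988, 0.2572, 0.4576]
eef_rot: [0.49, 0.852, -0.091, 0.161]
force: [0.0, -0.4, -2.5]
finger_gap: 0.0136
gripper_force: 78.3
t: 10.5
eef_pos: [0.5675, 0.1386, 0.4331]
eef_rot: [0.498, 0.865, 0.033, -0.055]
force: [0.3, 0.6, -2.3]
finger_gap: 0.0128
gripper_force: 78.3
t: 10.92
eef_pos: [0.6135, 0.0589, 0.3622]
eef_rot: [0.483, 0.835, 0.129, -0.229]
force: [1.0, -1.1, -4.7]
finger_gap: 0.013
gripper_force: 78.4
lip [0.5112 0.2349 0.1807] lean 30.5 j [-0.03  0.07  1.59  0.45  1.77 -0.52]
goal [ 0.6223 -0.1248  0.2642] d_tool [-0.1909 -0.0836  0.0018] rot [ 0.0007 -0.0083 -0.0109] j [-0.03  0.07  1.59  0.45  1.77 -0.52] grasp at [0.5737 0.1267 0.2286]
```

```bash
python3 drive.py '[[-0.0157,-0.0093,-0.0093,0,0,0,0],[-0.0157,-0.0093,-0.0093,0,0,0,0],[-0.0157,-0.0093,-0.0093,0,0,0,0],[-0.0157,-0.0093,-0.0093,0,0,0,0],[-0.0157,-0.0093,-0.0093,0,0,0,0]]'
python3 drive.py '[[-0.0157,-0.0093,-0.0093,0,0,0,0],[-0.0157,-0.0093,-0.0093,0,0,0,0],[-0.0157,-0.0093,-0.0093,0,0,0,0],[-0.0157,-0.0093,-0.0093,0,0,0,0],[0,0,0,0,0,0,0]]'
python3 - <<'E'
from h import *
from workcell import r, viewer, workorder
lip()
delta([.583,-.058,.10],120.5,30)
c=viewer.capture("top");d=viewer.capture("side")
W=cloud(c);m=np.zeros((384,512),bool);m[215:330,70:190]=1;m&=(W[...,2]>.07)&(W[...,2]<.095)
print(cv2.minAreaRect((W[m][:,:2]*1000).astype(np.float32)))
a=c["image"][150:340,70:330];b=d["image"][140:360,150:410]
cv2.imwrite("pics/g5.png",cv2.resize(np.vstack([a,b])[...,::-1],None,fx=1.4,fy=1.4))
E
```

```text
t: 11.33
eef_pos: [0.6179, -0.0406, 0.3691]
eef_rot: [0.482, 0.837, 0.129, -0.223]
force: [0.5, 0.3, -2.5]
finger_gap: 0.013
gripper_force: 78.4
t: 11.75
eef_pos: [0.6225, -0.1242, 0.3696]
eef_rot: [0.483, 0.837, 0.129, -0.223]
force: [-0.4, -1.7, -1.7]
finger_gap: 0.0135
gripper_force: 78.3
lip [0.5216 0.0503 0.1859] lean 29.9 j [-0.3   0.13  1.51  0.36  1.88 -0.78]
goal [ 0.6223 -0.1248  0.2342] d_tool [-0.0677 -0.0004  0.1172] rot [ 0.004   0.0025 -0.0074] j [-0.3   0.13  1.51  0.36  1.88 -0.78] grasp at [ 0.5839 -0.0574  0.2352]
((491.1859130859375, 270.5684814453125), (157.3401336669922, 157.39364624023438), 30.524478912353516)
```

View pics/g5.png

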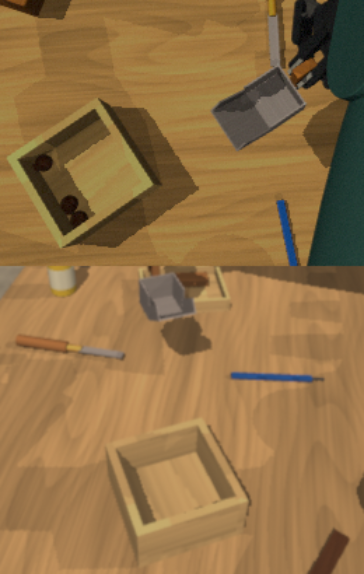

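All three knobs lie in the box ((44,162), (69,205), (78,218) in the upper crop). The box hasn't moved and the scoop is empty. I'll check the set-down spot against the chisel and lower.

```bash
python3 - <<'E'
from h import *
c=np.load("pics/top0.npz")
print(ray(c,266,194,.01),ray(c,270,293,.01))
E
python3 drive.py '[[-0.012,0,0.0208,0,0,0,0],[-0.012,0,0.0208,0,0,0,0],[-0.012,0,0.0208,0,0,0,0],[-0.012,0,0.0208,0,0,0,0],[-0.012,0,0.0208,0,0,0,0]]'
python3 drive.py '[[-0.0065,0,0.0112,0,0,0,0],[0,0,0,0,0,0,0],[0,0,0,0,0,0,0]]'
python3 -c "
from h import *
delta([.583,-.058,.0875],120.5,30.2)"
```

```text
[ 0.64845982 -0.02932014  0.01      ] [ 0.42664943 -0.02075444  0.01      ]
t: 12.27
eef_pos: [0.6226, -0.1206, 0.2486]
eef_rot: [0.481, 0.838, 0.129, -0.224]
force: [0.0, -0.5, -2.4]
finger_gap: 0.0132
gripper_force: 78.5
t: 12.52
eef_pos: [0.6228, -0.1214, 0.2369]
eef_rot: [0.482, 0.837, 0.129, -0.224]
force: [1.1, 0.7, -1.1]
finger_gap: 0.0131
gripper_force: 78.2
goal [ 0.6226 -0.1252  0.2215] d_tool [-0.0105 -0.0022  0.0118] rot [ 0.0036  0.0034 -0.0047] j [-0.3   0.22  1.63  0.35  1.68 -0.85] grasp at [ 0.584  -0.0543  0.1027]
```

```bash
python3 drive.py '[[-0.003,0,0.0052,0,0,0,0],[-0.002,0,0.0035,0,0,0,0],[-0.001,0,0.0017,0,0,0,0],[0,0,0,0,0,0,0]]'
python3 drive.py '[[-0.0005,0,0.0009,0,0,0,0],[-0.0005,0,0.0009,0,0,0,0],[0,0,0,0,0,0,0]]'
python3 -c "
from h import *
delta([.583,-.058,.0875],120.5,30.2)"
```

```text
t: 12.85
eef_pos: [0.6227, -0.122, 0.2244]
eef_rot: [0.482, 0.837, 0.13, -0.224]
force: [-0.6, -0.1, -2.7]
finger_gap: 0.013
gripper_force: 78.3
t: 13.1
eef_pos: [0.6227, -0.1219, 0.2224]
eef_rot: [0.482, 0.837, 0.13, -0.224]
force: [0.8, 1.5, -3.0]
finger_gap: 0.0128
gripper_force: 78.3
goal [ 0.6226 -0.1252  0.2215] d_tool [-0.0028 -0.0017 -0.0006] rot [ 0.0043  0.0035 -0.0051] j [-0.3   0.23  1.64  0.35  1.66 -0.86] grasp at [ 0.584  -0.0548  0.0881]
```

```bash
python3 drive.py '[[-0.0005,0,0.0009,0,0,0,0],[0,0,0,0,0,0,0]]'
python3 drive.py '[[-0.0005,0,0.0009,0,0,0,0],[0,0,0,0,0,0,0]]'
```

```text
t: 13.27
eef_pos: [0.6228, -0.122, 0.2218]
eef_rot: [0.482, 0.837, 0.13, -0.224]
force: [0.3, 0.3, 2.7]
finger_gap: 0.0131
gripper_force: 79.1
t: 13.43
eef_pos: [0.623, -0.1221, 0.2216]
eef_rot: [0.482, 0.837, 0.13, -0.224]
force: [0.8, -2.9, 10.6]
finger_gap: 0.0133
gripper_force: 80.1
```

Contact. Ease off, release, and retreat along the tool axis.

```bash
python3 drive.py '[[0.0005,0,-0.0009,0,0,0,0.0],[0,0,0,0,0,0,0.02],[0,0,0,0,0,0,0.03],[0,0,0,0,0,0,0.045],[0,0,0,0,0,0,0.06]]' 20
python3 drive.py '[[0,0,0,0,0,0,0.06],[0,0,0,0,0,0,0.06],[0,0,-0.01,0,0,0,0.06],[0,0,-0.02,0,0,0,0.06],[0,0,-0.03,0,0,0,0.06]]'
python3 drive.py '[[0,0,-0.03,0,0,0,0.06],[0,0,-0.03,0,0,0,0.06],[0,0,-0.03,0,0,0,0.06],[0,0,0,0,0,0,0.06],[0,0,0,0,0,0,0.06]]'
python3 - <<'E'
from h import *
from workcell import r, viewer, workorder
c=viewer.capture("top");d=viewer.capture("side")
a=c["image"][130:340,70:370];b=d["image"][100:350,150:450]
cv2.imwrite("pics/g6.png",cv2.resize(np.vstack([a,b])[...,::-1],None,fx=1.28,fy=1.28))
W=cloud(d)
hsv=cv2.cvtColor(d["image"],cv2.COLOR_RGB2HSV)
m=(abs(W[...,0]-.555)<.08)&(abs(W[...,1]+.01)<.1)&(W[...,2]>.044)&(W[...,2]<.06)&(hsv[...,1]<90)
print("rim z",m.sum(),np.percentile(W[m][:,2],[5,50,95]))
E
```

```text
t: 13.85
eef_pos: [0.6227, -0.1219, 0.2211]
eef_rot: [0.482, 0.837, 0.13, -0.224]
force: [0.3, -1.0, -0.1]
finger_gap: 0.053
gripper_force: 0.0
t: 14.27
eef_pos: [0.6374, -0.1478, 0.2725]
eef_rot: [0.482, 0.837, 0.129, -0.226]
force: [0.2, -0.0, 0.0]
finger_gap: 0.06
gripper_force: 0.0
t: 14.68
eef_pos: [0.6605, -0.1876, 0.3532]
eef_rot: [0.482, 0.837, 0.13, -0.223]
force: [-0.9, 0.4, -0.9]
finger_gap: 0.06
gripper_force: 0.0
rim z 123 [0.04421309 0.04767054 0.05261667]
```

View pics/g6.png

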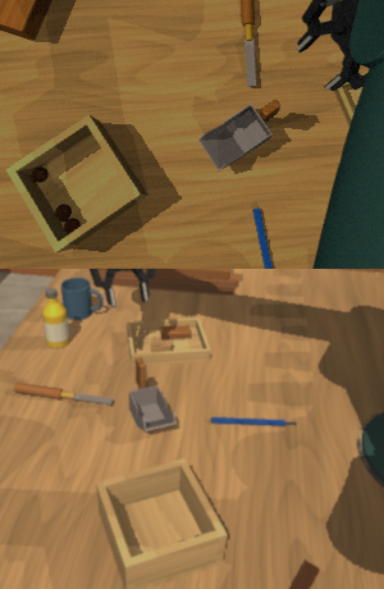

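The scoop stands upright and empty on the bench (240,135), the three knobs are in the box, the chisel and tray haven't moved, and the gripper is clear.

```bash
python3 -c "
from workcell import r, viewer, workorder
print(workorder.job_done())"
```

```text
the job is handed in; nothing more can be done
None
```

The job is handed in: all three knobs are in the deep box, which didn't move; the empty scoop stands upright on the bench, released; the tray and chisel were left alone; robot time about 15 s.

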